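# Knock the stuck brass die out of its holder

### The arm

A 7-joint arm with a two-finger parallel gripper is mounted at the origin on a cart in front of the work surface, level with it; the furniture and walls round the work are solid. World frame = base frame: x ahead of the robot, y to its left, z up, the work surface at z = 0. Lengths are in m, angles in rad, forces in N, time in s.
With the tool pointing down it reaches from about 0.35 to 0.9 m from the base axis. Payload 8.1 kg.
Tool frame: the origin (TCP) lies midway between the tips of the shut fingers; the grasp point (between the pads) lies arm.grasp_offset behind it (arm.grasp_offset is the distance from the TCP to the grasp point, in m); z points along the fingers, y is the line along which they close (so a half turn about z gives the same grasp; the last joint's range is limited). The gripper opens to 92 mm and grips with 3 to 60 N. Pads are 19 mm wide; open, the fingers measure 130 mm over their backs; the gripper's body (75 mm by 190 mm) begins 47 mm behind the grasp point.
Start: joints at [1.13, 0.434, 0.025, 1.573, -0.012, 1.134, -0.075], TCP at [0.207, -0.59, 0.227] pointing down, gripper open.
Joint ranges: [-2.62, 2.62], [-0.44, 2.09], [-1.27, 1.32], [0.08, 2.57], [-1.32, 4.46], [0.12, 2], [-2.74, 2.74]. Speed limits (rad/s): [2.22, 2.22, 3.01, 3.01, 3.14, 3.14, 3.14].

### API

Orientations are given as a rotation vector (axis times angle).
In Python, from cell import observe, imaging, arm gives the robot as it stands.
- The arm moves only by the tool apply_moves, never from a script. Its argument "commands" is a list of rows, each a list of 5 numbers: the opening in per cent of the stroke, from 0 (shut) to 100 (fully open), then the shift along the world's x, y, z in units of 0.06 m (1.0 is 0.06 m), then the turn about the world's z in units of 0.5 rad (1.0 is 0.5 rad). A call has 1 to 12 rows; each row shifts and turns the commanded pose from where the row before left it; what a row does not reach is not made up. A row lasts 1/8 s, in which the tool goes at most 62.5 mm and 10.7 degrees, less where a joint would pass 70% of its speed; a pose out of reach is approached as far as the arm can. A call with a number of a shift or a turn outside -1 to 1 is refused whole. A call with a gripper value outside its range is refused whole. The fingers move at their own pace and stop on an object; "newtons" is the grip in N (left out, the last holds). Time passes only in rows, so rows that do not move let the fingers close. It gives the time, the measured TCP pose, the force, the opening and the grip force at its end, in the units of the state.
- observe(): the state, without advancing time (a new reading comes with each control period).
- imaging.get_image(name): name is "scene" or "top"; returns (picture, depth): 384x512x3 uint8, red, green, blue; 384x512 float32, m along the optical axis (not along the pixel's ray), 0 where there is no reading.
- imaging.camera_params(name): a dict with "camera_matrix" (3x3 intrinsics, pixels), "dist" ([k1, k2, p1, p2, k3] as OpenCV has them; the pictures are not rectified), "origin" and "rotation" of the camera in the world. Camera axes: x right, y up, looking along -z (the intrinsics and any distortion apply to the point x, -y, -z); pixel columns grow to the right and rows downward; lengths in m; the calibration is good to about 2 mm. A picture is of the moment at which its call begins. camera_params takes no time and is no camera call.
- arm.sign_off(): hands the job in; it is judged then, once.
The state is a dict: "clock": time; "joints": joint angles; "dq": joint speeds; "joint_efforts": joint torques, N m; "position": TCP position; "ee_rot": TCP orientation; "force": force on the tool from outside, world axes, zero at the start; "ft_torque": the same for the moment, N m; "width": opening from 0.0 (shut) to 1.0 (fully open); "gripper_force": force on a finger pad.
Only numpy, scipy, OpenCV 4.12 (cv2) and the standard library are available. Lean on these libraries where they do the work, as an engineer would, in place of code of your own. Each camera call takes 0.05 s, during which the arm holds its last target. There are 200 camera calls.

### The job

One of the two round rivet dies is to be changed: push the brass die down out of its pocket by putting the wooden-handled drift into the access hole above it, until the drift's collar rests flat on the plate and the die has dropped into the tray underneath. Let go and leave the drift standing there in the hole; the dark grey die must stay in its own pocket.

Things in the scene. Friction and masses are not known exactly. Their poses are not given: they have to be found in the camera images.
- die_block: Fixed die holder: silver plate 150 x 86 mm, from 30 to 66 mm above the bench, on standoffs in a green tray 160 x 96 mm (floor 6 mm). Origin: centre of its underside; x along it, z up. Two round access holes in the plate's top, 26 mm wide, 20 mm deep, at x = -32 and +32 mm, y = 0; a die sits under each, in a pocket open below. The brass one may be under either; its colour shows in the hole.
- brass_die_center (a point): Centre of the brass die: disc 40 mm wide, 17 mm high, on the axis of its access hole, its top 20 mm below the plate's top. Held by four spring balls under its edge, centre 37.5 mm above the bench; the first 5 mm down take about 10 N, then it slides easily, and once pushed down about 15 mm it drops to the tray, centre then 14.5 mm above the bench.
- grey_die_center (a point): Centre of the dark grey die: same size, held the same way in the other pocket. It must stay there.
- drift_grip (a point): Middle of the drift's upright round wooden handle (25 mm wide, 30 mm above and below this point; z up). Below it a steel collar 44 mm wide, 6 mm thick (underside 36 mm below this point), then a shaft 12 mm wide, 40 mm long. 0.16 kg. It stands by its collar on a dark wooden stand, 60 x 60 mm, 50 mm high. With the collar on the holder's plate this point is 102 mm above the bench.
There are look-alikes about, which are no part of the job. Leave any blue or orange look-alike of the part that bears drift_grip alone.

How it is judged:
By the outcome, as a careful person would: the job done as asked, in the order asked, and still so for the second after the job is handed in, with the robot touching nothing.
It also fails if it takes over 32 s, if anything falls off the work surface, if the arm or the gripper's body presses on something with over 40 N, if the wrist force passes 120 N, or if a joint passes its speed limit or range.

## Working session

There is one attempt and no reset: what is moved stays moved. The work goes in short steps, Python scripts to look and compute and a tool call to move; the robot and the scene stay as the last step left them, time stands still between calls to the robot, and variables do not carry over. Pictures are saved under pics/ and viewed, at most 10 in all, crops included, and the job is handed in when it is done.

Besides the shell and the picture viewer there is one more tool, called after "Emit:" by a JSON object that holds its "api" and its "payload", one argument or row to a line. apply_moves: Moves the arm, as the interface text tells. Its arguments: {"type":"object","properties":{"commands":{"type":"array"},"newtons":{"type":"number"}},"required":["commands"]}

```bash
mkdir -p pics
cat > h.py <<'E'
from cell import observe, imaging, arm
import numpy as np, cv2
def grab(n):
    im,d=imaging.get_image(n); np.savez(f'/tmp/{n}.npz',im=im,d=d); return im,d
def rays(n,uv):
    p=imaging.camera_params(n); K=np.array(p['camera_matrix']);
    q=cv2.undistortPoints(np.array(uv,float).reshape(-1,1,2),K,np.array(p['dist'])).reshape(-1,2)
    c=np.c_[q[:,0],-q[:,1],-np.ones(len(q))]
    return np.array(p['origin']), c@np.array(p['rotation']).T
def onplane(n,uv,z):
    o,r=rays(n,uv); return o+r*((z-o[2])/r[:,2])[:,None]
def cloud(n,d):
    h,w=d.shape; v,u=np.mgrid[:h,:w]; o,r=rays(n,np.c_[u.ravel(),v.ravel()])
    return (o+r*d.reshape(-1,1)).reshape(h,w,3)
E
python3 - <<'E'
from h import *
s=observe(); print(s['clock'],s['position'],s['ee_rot'],s['width'],arm.grasp_offset)
for n in('top','scene'):
    im,d=grab(n); p=imaging.camera_params(n); print(n,p['origin'],np.round(p['rotation'],2).tolist())
    cv2.imwrite(f'pics/{n}1.png',cv2.resize(im[:,:,::-1],(800,600),interpolation=cv2.INTER_CUBIC))
E
```

```text
0.0 [ 0.2068929  -0.58920149  0.2259456 ] [-3.09536803e+00 -5.27736310e-01  6.80541463e-04] 0.9970816278975745 0.0188
top [ 0.34130656 -0.39766517  0.97541543] [0.11, -0.16, -1.58]
scene [ 0.19027976 -0.95447678  0.66853702] [0.8, -0.21, -0.45]
```

View pics/top1.png

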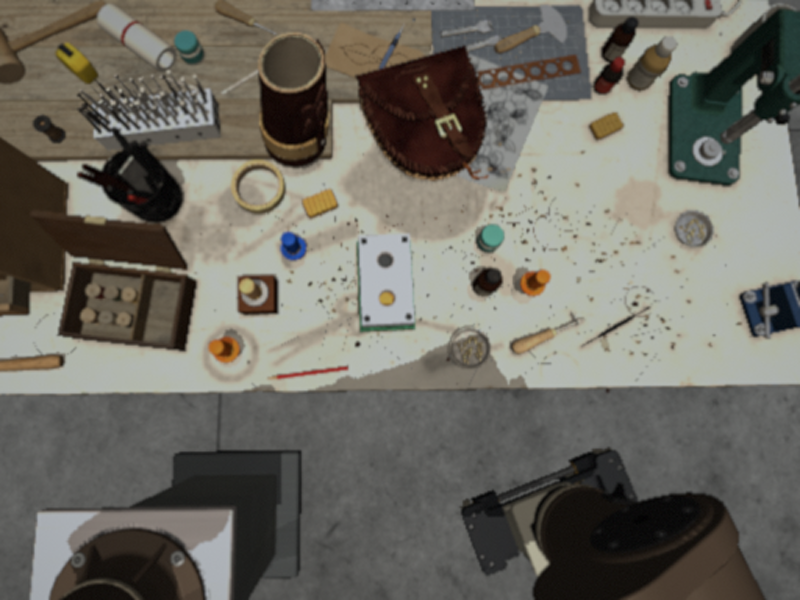

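View pics/scene1.png

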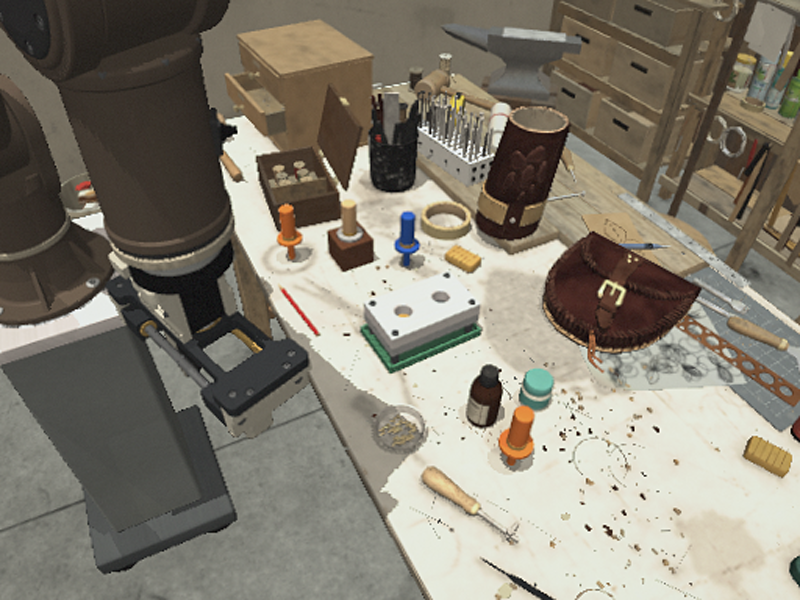

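Candidates for the drift, in the 800x600 scene view: orange (288,230) and (518,430), blue (407,235), and wood-handled on the dark stand (348,225), which is at (255,290) in the top view. The wooden one fits the description. The holder is at top (386,282), with the brass hole near (386,298) and the grey hole at (385,260).

```bash
sed -i "s/np.array(p\['rotation'\]).T/cv2.Rodrigues(np.array(p['rotation'],float))[0].T/" h.py
python3 - <<'E'
from h import *
T=np.load('/tmp/top.npz');S=np.load('/tmp/scene.npz')
k=512/800
for n,D,(u,v) in(('top',T,(255,290)),('scene',S,(348,225))):
    C=cloud(n,D['d']); u,v=int(u*k),int(v*k)
    P=C[v-35:v+35,u-25:u+25].reshape(-1,3)
    for lo,hi in((.04,.055),(.057,.068),(.075,.11),(.111,.125),(.125,.135)):
        q=P[(P[:,2]>lo)&(P[:,2]<hi)]
        if len(q): print(n,lo,len(q),q.min(0).round(4),q.max(0).round(4),q.mean(0).round(4))
# plate
for n,D,(u,v) in(('top',T,(386,282)),('scene',S,(422,305))):
    C=cloud(n,D['d']);u,v=int(u*k),int(v*k)
    im=D['im'].astype(int); m=np.zeros(im.shape[:2],np.uint8)
    w=(abs(C[...,2]-.066)<.006); w[:v-50]=0;w[v+50:]=0;w[:,:u-55]=0;w[:,u+55:]=0
    q=C[w]; r=cv2.minAreaRect((q[:,:2]*1000).astype(np.float32)); print(n,'plate',len(q),q[:,2].mean(),r)
    hsv=cv2.cvtColor(D['im'],cv2.COLOR_RGB2HSV); 
    b=((hsv[...,1]>90)&(hsv[...,0]>12)&(hsv[...,0]<35)).astype(np.uint8)
    b[:v-25]=0;b[v+35:]=0;b[:,:u-30]=0;b[:,u+30:]=0
    yx=np.argwhere(b); print('brass',len(yx),yx.mean(0)[::-1]/k,onplane(n,[yx.mean(0)[::-1]],.046))
im=T['im'][150:240,130:280,::-1]; a=cv2.resize(im,(800,480),interpolation=cv2.INTER_CUBIC)
cv2.imwrite('pics/c1.png',a)
E
```

```text
top 0.04 406 [ 0.4192 -0.2599  0.0402] [ 0.5852 -0.1414  0.055 ] [ 0.4999 -0.2041  0.0494]
top 0.057 67 [ 0.4183 -0.2611  0.057 ] [ 0.5701 -0.1548  0.0677] [ 0.501  -0.2058  0.0591]
top 0.075 125 [ 0.4143 -0.2679  0.0753] [ 0.5852 -0.1526  0.1095] [ 0.5317 -0.2305  0.0996]
top 0.111 80 [ 0.4906 -0.2107  0.1117] [ 0.513  -0.1884  0.1214] [ 0.5014 -0.1997  0.116 ]
scene 0.04 459 [ 0.4692 -0.2304  0.04  ] [0.6476 0.0437 0.0548] [ 0.5092 -0.1394  0.0479]
scene 0.057 164 [ 0.4714 -0.218   0.0571] [0.5451 0.0043 0.0676] [ 0.5132 -0.1046  0.061 ]
scene 0.075 172 [ 0.4895 -0.2119  0.075 ] [ 0.5556 -0.0377  0.1095] [ 0.5194 -0.1495  0.0901]
scene 0.111 50 [ 0.4914 -0.2118  0.1122] [ 0.514  -0.1878  0.1182] [ 0.5015 -0.2007  0.1156]
top plate 1764 0.06643930890106955 ((521.96044921875, -416.1350402832031), (151.14854431152344, 85.83767700195312), 2.0634992122650146)
brass 60 [385.9375  297.65625] [[ 0.49141314 -0.41720727  0.046     ]]
scene plate 1789 0.06577089321232292 ((519.30517578125, -395.123291015625), (151.18373107910156, 396.16046142578125), 1.478948712348938)
brass 33 [435.46401515 282.90719697] [[ 0.57280016 -0.36863613  0.046     ]]
```

View pics/c1.png

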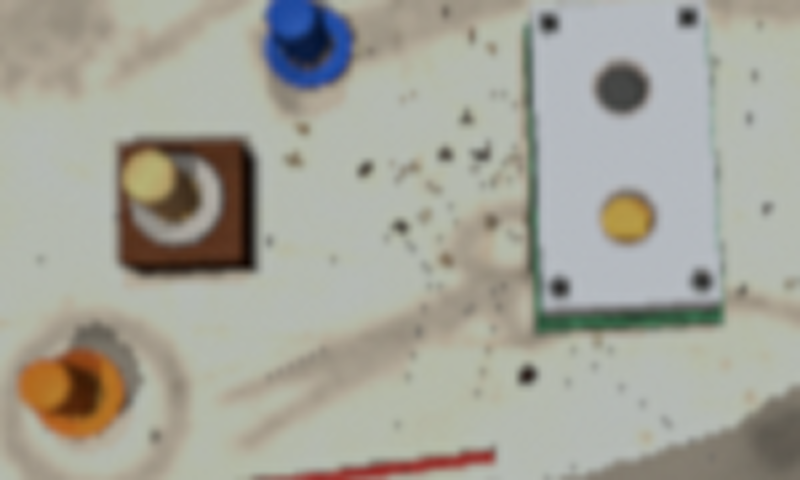

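Confirmed by the crop: the wooden drift stands on the dark stand at crop (150,175), handle top at 116 mm as expected. The brass die is in the near hole at (627,217) and the grey one in the far hole at (622,88). Next I check clearances, including the tall things nearby.

Run:
```python
from h import *
P=np.vstack([cloud(n,np.load(f'/tmp/{n}.npz')['d'])[np.load(f'/tmp/{n}.npz')['d']>0] for n in('top','scene')])
for c in((.5015,-.2),(.4905,-.4172)):
    q=P-np.r_[c,0]; a=np.zeros((15,15),int)
    i=np.floor(q[:,:2]/.02+7.5).astype(int); ok=((i>=0)&(i<15)).all(1)&(q[:,2]<.4)
    np.maximum.at(a,(i[ok,0],i[ok,1]),(q[ok,2]*1000).astype(int)); print(c,'rows x+ up, cols y+ left, 20mm');print(a[::-1,::-1])
```

```text
(0.5015, -0.2) rows x+ up, cols y+ left, 20mm
[[ 98   4   4   5   4   4   4   4   4   4   4  22  22   3   3]
 [  4   4   5   4   4   4   3   4   5   4   4   3   4   3   4]
 [  5   5   4   6   5   4   4   3   5   3  49  49   4   4   4]
 [192 192 190   5   4   4   4   4   4 105 109 107   3   4   6]
 [188 192 188   4   4   3   5   4   4  49 107  52   3   3   6]
 [113 117 116   5   4   4  47   4  40   6   5   4   3   8   5]
 [ 66  66  54   4   3  50  57 117  58   6   5   6   6   6   4]
 [  9  67   5   4   6  49 117 121 117  42   4   4   6   5   6]
 [ 10  64   4   4   4  50  60 114  59  40   4   5   5   8   7]
 [ 58  66   4   5   4  43  47  44  50   5   4   3   5   5   3]
 [ 63  64   4   3   5   5   5   4   4   3   3   7   3   4   3]
 [ 65  65   3   3 108 108  48   5   4   4   4   3   4   4   4]
 [ 66  65   4   5 110 110  49   3   4   6   5   7   4   5   3]
 [  3   5   4   4  48  49   4   4   4   3   5   7   9  10  10]
 [  4   4   5   3   5   4   4   4   8  10  10   9   9   7   6]]
(0.4905, -0.4172) rows x+ up, cols y+ left, 20mm
[[  3   3   3   4   4   4   3   3   4   3   4   4   4   4  
[... 186 characters left out ...]
3   3]
 [ 44   5   4   6   5  69  69  66  70  69   4   3   4   4   3]
 [  6   4   8   6   4  70  69  70  70  68   4   4   3   5   3]
 [  5   4   4   4   4  69  71  69  70  69   4   4   2   5   2]
 [  4   6   5   7   6  69  70  68  69  68   4   5   3   4   4]
 [  5   3   8   6   2  69  70  69  69  71   4   3   3   3   4]
 [  7   3   5   3   5  70  70  69  69  71  15   5   5  15  16]
 [  4   3   4   4   4  15  14  15  14   5   4   3  16  18  15]
 [  7   4   3   4   4   4   6   4   3   5   4   4  17  15  13]
 [  6   4   5   8   7   3   4   4   5   5   5   4  13  20  13]
 [ 10   9  10  10   9   4   6   4   4   4   3   3   4  16  18]
 [  4   5   4   4   3   3   4   4   5   3   3   4   4   4   4]]
```

Emit:
{"api": "apply_moves", "payload": {
  "commands": [
    [60,0.49,0.648,0,0],
    [60,0.49,0.648,0,0],
    [60,0.49,0.648,0,0],
    [60,0.49,0.648,0,0],
    [60,0.49,0.648,0,0],
    [60,0.49,0.648,0,0],
    [60,0.49,0.648,0,0],
    [60,0.49,0.648,0,0],
    [60,0.49,0.648,0,0],
    [60,0.49,0.648,0,0],
    [60,0,0,-0.4,0],
    [60,0,0,0,0]
  ],
  "newtons": 35
}}

```text
clock: 1.6
position: [0.4998, -0.2002, 0.2011]
ee_rot: [-3.095, -0.529, 0.006]
force: [-0.7, -0.9, 0.7]
width: 0.602
gripper_force: 0.0
```

Emit:
{"api": "apply_moves", "payload": {
  "commands": [
    [60,0.03,0,-0.7,0],
    [60,0,0,-0.7,0],
    [60,0,0,-0.4,0],
    [60,0,0,-0.36,0],
    [60,0,0,0,0],
    [60,0,0,0,0]
  ]
}}

```text
clock: 2.35
position: [0.5034, -0.2016, 0.0743]
ee_rot: [3.096, 0.526, 0.001]
force: [-0.3, -0.4, 0.4]
width: 0.601
gripper_force: 0.0
```

Run:
```python
from h import *
print(observe()['position'])
im,d=grab('scene'); cv2.imwrite('pics/s2.png',cv2.resize(im[90:210,140:320,::-1],(780,520),interpolation=cv2.INTER_CUBIC))
```

```text
[ 0.5033533  -0.20162331  0.07426068]
```

View pics/s2.png

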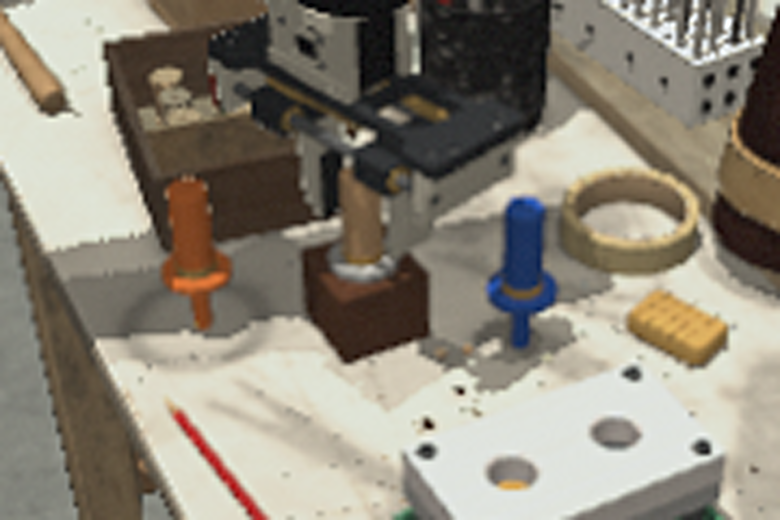

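The fingers straddle the wooden handle at crop (362,215), clear of the blue (520,240) and orange (190,230) look-alikes. I'll close now.

Emit:
{"api": "apply_moves", "payload": {
  "commands": [
    [60,-0.03,0.02,-0.06,0],
    [20,0,0,0,0],
    [0,0,0,0,0],
    [0,0,0,0,0],
    [0,0,0,0,0],
    [0,0,0,0,0],
    [0,0,0,0,0]
  ],
  "newtons": 45
}}

```text
clock: 3.28
position: [0.5011, -0.1996, 0.0696]
ee_rot: [-3.097, -0.528, -0.0]
force: [-0.6, 1.4, 1.8]
width: 0.264
gripper_force: 45.0
```

Emit:
{"api": "apply_moves", "payload": {
  "commands": [
    [0,0,0,0.3,0],
    [0,0,0,0.5,0],
    [0,0,0,0.6,0],
    [0,0,0,0.6,0],
    [0,0,-0.4,0,0],
    [0,-0.03,-0.7,0,0],
    [0,-0.03,-0.7,0,0],
    [0,-0.03,-0.7,0,0],
    [0,-0.03,-0.7,0,0],
    [0,-0.03,-0.4,0,0],
    [0,0,0,0,0],
    [0,0,0,0,0]
  ]
}}

```text
clock: 4.78
position: [0.4927, -0.414, 0.1893]
ee_rot: [-3.095, -0.53, -0.0]
force: [0.2, 0.5, -1.7]
width: 0.265
gripper_force: 45.0
```

Run:
```python
from h import *
print(observe()['position'],observe()['force'])
im,d=grab('scene'); cv2.imwrite('pics/s3.png',cv2.resize(im[80:260,160:360,::-1],(666,600),interpolation=cv2.INTER_CUBIC))
C=cloud('scene',d)
# shaft: points near the TCP axis with z between plate and collar
p=observe()['position']; m=(np.hypot(C[...,0]-p[0],C[...,1]-p[1])<.03)&(C[...,2]>.09)&(d>0)
q=C[m]
for lo,hi in((.12,.13),(.13,.14),(.14,.15),(.15,.16),(.16,.165),(.165,.17),(.17,.175),(.175,.185),(.185,.2)):
    a=q[(q[:,2]>lo)&(q[:,2]<hi)]
    if len(a): print(lo,len(a),a.mean(0).round(4),np.ptp(a,axis=0).round(4))
# hole rims in plate, saved unoccluded view
S=np.load('/tmp/scene.npz')
```

```text
[ 0.49266341 -0.4139571   0.18931032] [ 0.17896871  0.52259931 -1.69910945]
0.12 1 [ 0.4901 -0.417   0.1295] [0. 0. 0.]
0.13 16 [ 0.4898 -0.4167  0.1355] [0.0088 0.0069 0.008 ]
0.14 18 [ 0.4902 -0.4163  0.1445] [0.0079 0.0069 0.0092]
0.15 12 [ 0.4904 -0.4168  0.1529] [0.0116 0.0063 0.0051]
0.165 4 [ 0.4795 -0.4228  0.1698] [0.0247 0.0195 0.0005]
0.17 56 [ 0.487  -0.4244  0.1733] [0.0395 0.0391 0.0049]
0.175 121 [ 0.4871 -0.4197  0.1775] [0.0423 0.0427 0.0098]
0.185 73 [ 0.4821 -0.4152  0.1936] [0.016  0.0448 0.0139]
```

View pics/s3.png

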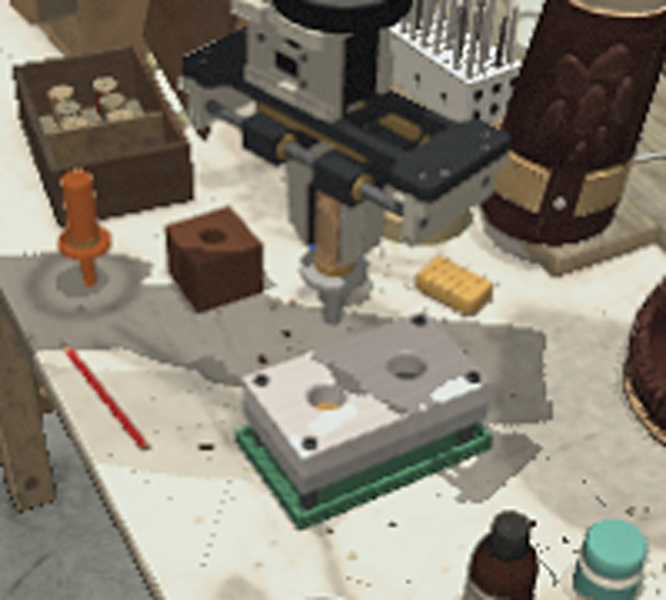

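Emit:
{"api": "apply_moves", "payload": {
  "commands": [
    [0,-0.033,-0.055,-0.4,0],
    [0,0,0,-0.4,0],
    [0,0,0,-0.2,0],
    [0,0,0,-0.1,0],
    [0,0,0,-0.1,0],
    [0,0,0,0,0]
  ]
}}

```text
clock: 5.58
position: [0.4902, -0.419, 0.1176]
ee_rot: [3.097, 0.528, 0.0]
force: [-0.8, -0.1, -1.6]
width: 0.264
gripper_force: 45.0
```

Run:
```python
from h import *
print(observe()['position'],observe()['force'])
im,d=grab('scene'); cv2.imwrite('pics/s4.png',cv2.resize(im[140:220,210:330,::-1],(780,520),interpolation=cv2.INTER_CUBIC))
```

```text
[ 0.49022371 -0.41896292  0.1176295 ] [-0.82174652 -0.06374044 -1.64606703]
```

View pics/s4.png

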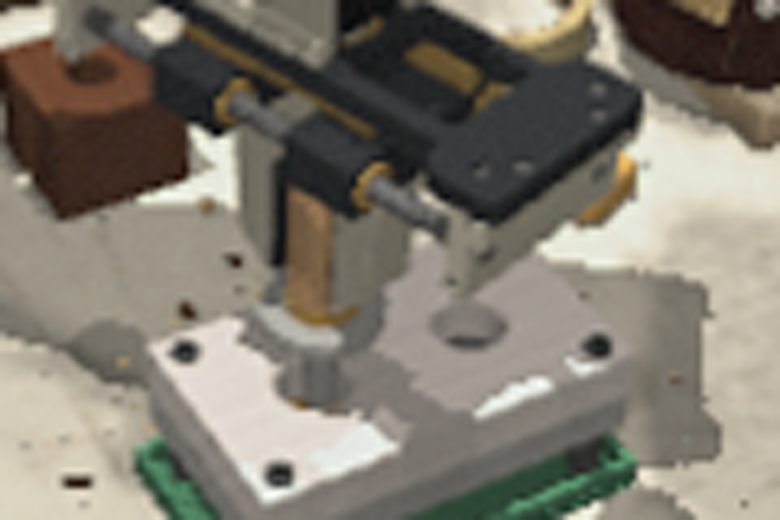

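The shaft is in the brass hole at crop (315,390), with no contact force. I'll press on slowly.

Emit:
{"api": "apply_moves", "payload": {
  "commands": [
    [0,0,0.02,-0.08,0],
    [0,0,0,-0.08,0],
    [0,0,0,-0.08,0],
    [0,0,0,-0.06,0],
    [0,0,0,-0.06,0],
    [0,0,0,-0.06,0],
    [0,0,0,0,0]
  ]
}}

```text
clock: 6.5
position: [0.4903, -0.418, 0.0925]
ee_rot: [3.096, 0.528, 0.001]
force: [0.4, -1.2, 0.5]
width: 0.269
gripper_force: 45.0
```

Emit:
{"api": "apply_moves", "payload": {
  "commands": [
    [0,0,0,-0.05,0],
    [0,0,0,-0.04,0],
    [0,0,0,0,0]
  ]
}}

```text
clock: 6.88
position: [0.4897, -0.4176, 0.0862]
ee_rot: [-3.096, -0.528, 0.001]
force: [-0.1, -0.3, -1.9]
width: 0.266
gripper_force: 45.0
```

Emit:
{"api": "apply_moves", "payload": {
  "commands": [
    [0,0,0,-0.03,0],
    [0,0,0,-0.02,0],
    [0,0,0,0,0]
  ]
}}

```text
clock: 7.25
position: [0.49, -0.4177, 0.0856]
ee_rot: [3.097, 0.528, 0.0]
force: [-6.1, 4.1, 15.8]
width: 0.268
gripper_force: 45.0
```

The collar is seated: contact force at exactly the predicted height. I'll release and back off straight up.

Emit:
{"api": "apply_moves", "payload": {
  "commands": [
    [0,0,0,0.02,0],
    [0,0,0,0,0],
    [60,0,0,0,0],
    [60,0,0,0,0],
    [60,0,0,0,0],
    [60,0,0,0,0],
    [60,0,0,0.3,0],
    [60,0,0,0.6,0],
    [60,0,0,0.8,0],
    [60,0,0,0.8,0],
    [60,-0.8,0,0,0],
    [60,-0.8,-0.2,0,0]
  ]
}}

```text
clock: 8.75
position: [0.394, -0.4293, 0.2373]
ee_rot: [3.094, 0.531, 0.003]
force: [-0.9, -1.4, -0.5]
width: 0.604
gripper_force: 0.0
```

Emit:
{"api": "apply_moves", "payload": {
  "commands": [
    [60,-0.8,-0.3,0,0],
    [60,-0.6,-0.6,0,0],
    [60,0,-0.8,0,0],
    [60,0,-0.8,0,0],
    [60,0,0,0,0]
  ]
}}

```text
clock: 9.38
position: [0.3084, -0.5832, 0.2357]
ee_rot: [3.096, 0.522, -0.001]
force: [1.0, 0.2, -0.5]
width: 0.601
gripper_force: 0.0
```

Run:
```python
from h import *
s=observe();print(s['clock'],s['position'],s['width'],s['force'])
im,d=grab('scene'); a=cv2.resize(im[130:245,215:335,::-1],(600,575),interpolation=cv2.INTER_CUBIC); cv2.imwrite('pics/s5.png',a)
for n in('top','scene'):
    if n=='top': im,d=grab('top')
    C=cloud(n,d)
    m=(np.hypot(C[...,0]-.49,C[...,1]+.4172)<.03)&(d>0); q=C[m]
    for lo,hi in((.069,.078),(.078,.1),(.1,.125),(.125,.14)):
        b=q[(q[:,2]>lo)&(q[:,2]<hi)]
        if len(b): print(n,lo,len(b),b.mean(0).round(4),b[:,2].max())
    g=(np.hypot(C[...,0]-.554,C[...,1]+.415)<.008)&(d>0); print('grey hole z',np.percentile(C[g][:,2],[5,50,90]) if g.any() else None, np.median(im[g],axis=0))
b=cv2.resize(im[140:215,215:280,::-1],(498,575),interpolation=cv2.INTER_CUBIC)
cv2.imwrite('pics/s5.png',np.hstack([a,b])[:, :] if 0 else cv2.resize(np.hstack([a,b]),(800,419)))
```

```text
9.375 [ 0.30843116 -0.58321968  0.23570262] 0.6005122546645296 [ 0.98126431  0.21098587 -0.54941052]
top 0.069 125 [ 0.4842 -0.4175  0.0725] 0.07692959667020638
top 0.078 18 [ 0.4822 -0.4161  0.0908] 0.09944801531724923
top 0.1 13 [ 0.4823 -0.4163  0.1149] 0.12439617574288186
top 0.125 84 [ 0.4905 -0.4183  0.1315] 0.13536211677551468
grey hole z [0.04382258 0.04619623 0.04766438] [78.  79.  77.5]
scene 0.069 3 [ 0.4844 -0.3898  0.0708] 0.07160711983717916
scene 0.078 47 [ 0.4799 -0.3942  0.088 ] 0.09501823200029402
grey hole z [-0.06898124 -0.06328111 -0.05763423] [126. 120. 108.]
```

View pics/s5.png

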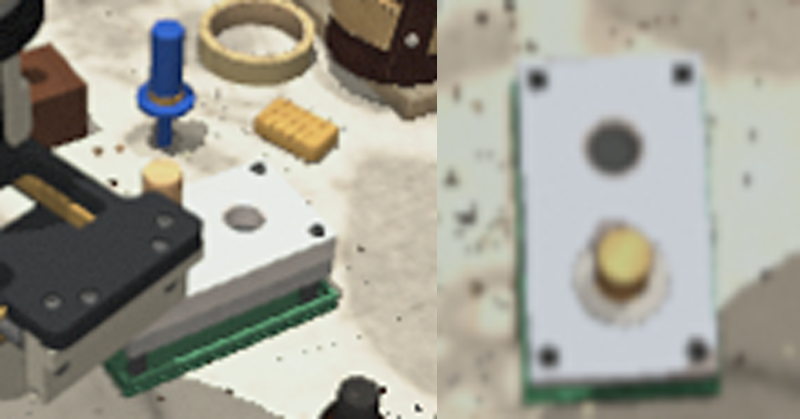

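The drift stands upright, top at 131.5 mm (132 expected) at right (622,250), and the grey die is unmoved, its top at 46 mm. I'll move the arm out of the way to check the tray.

Emit:
{"api": "apply_moves", "payload": {
  "commands": [
    [60,-0.8,0,0,0],
    [60,-0.8,0,0,0],
    [60,0,0,0,0]
  ]
}}

```text
clock: 9.85
position: [0.2097, -0.5796, 0.2364]
ee_rot: [3.097, 0.52, -0.003]
force: [0.9, -0.2, -0.2]
width: 0.598
gripper_force: 0.0
```

Run:
```python
from h import *
im,d=grab('scene'); cv2.imwrite('pics/s6.png',cv2.resize(im[130:245,215:330,::-1],(600,600),interpolation=cv2.INTER_CUBIC))
```

```text
(no output)
```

View pics/s6.png

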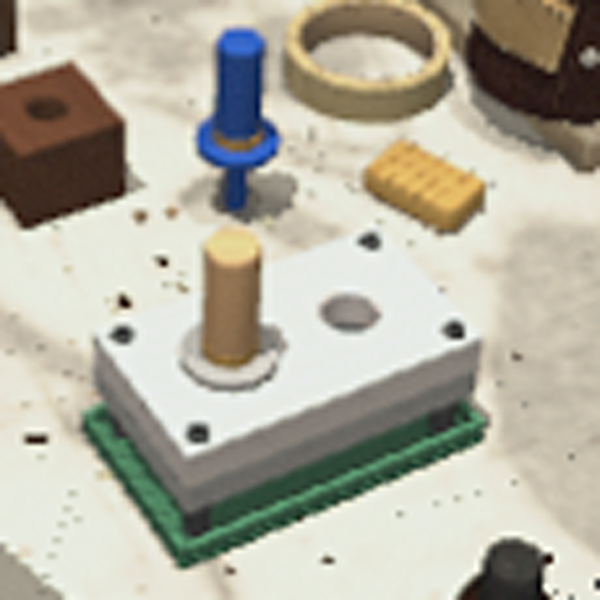

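The collar sits flat on the plate at (232,358), with the drift upright and the look-alikes untouched. The plate hides the tray from this view. The shaft has pushed the die 20 mm, past the 15 mm drop point.

```bash
python3 -c "
from cell import arm
print(arm.sign_off())"
```

```text
the job is handed in; nothing more can be done
None
```

I handed the job in at about 10 s: the drift stands free in the brass die's hole with its collar flat on the plate, and the grey die is still in its pocket; the brass die's drop is inferred from the 20 mm push (it lets go at 15 mm), because the plate hides the tray.

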